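# Hook the slatted shelf into the mould stand, bolt it and load it

## Robot

A 7-joint arm with a two-finger parallel gripper is mounted at the origin on a cart in front of the work surface, level with it; the furniture and walls round the work are solid. World frame = base frame: x ahead of the robot, y to its left, z up, the work surface at z = 0. Lengths are in m, angles in rad, forces in N, time in s.
With the tool pointing down it reaches from about 0.425 to 0.925 m from the base axis. Payload 6.8 kg.
Tool frame: the origin (TCP) lies midway between the tips of the shut fingers; the grasp point (between the pads) lies 19 mm behind it; z points along the fingers, y is the line along which they close (so a half turn about z gives the same grasp; the last joint's range is limited). The gripper opens to 85 mm and grips with 20 to 120 N. Pads are 22 mm wide; open, the fingers measure 114 mm over their backs; the gripper's body (76 mm by 85 mm) begins 54 mm behind the grasp point. The pads swing forward as they close: fully open they stand 13 mm farther back than shut.
Start: joints at [1.175, 0.477, 0.022, 1.555, -0.011, 1.109, -0.083], TCP at [0.192, -0.647, 0.231] pointing down, gripper open.
Joint ranges: [-2.96, 2.96], [-0.34, 2.1], [-1.41, 1.46], [0.24, 2.44], [-1.37, 4.51], [0.17, 1.92], [-2.96, 2.96]. Speed limits (rad/s): [2.39, 2.39, 3.14, 3.14, 3.14, 3.14, 3.14].

## Interface

Orientations are given as a unit quaternion [w, x, y, z].
In Python, from station import bot gives the robot as it stands.
- The arm moves only by the tool jog_arm, never from a script. Its argument "rows" is a list of rows, each an object of numbers: "fingers": the finger opening in mm, from 0 to 85.4; "x", "y", "z": the shift along the tool's x, y, z in mm; "ax", "ay", "az": the turn, a rotation vector about the tool's x, y, z in degrees. A call has exactly 8 rows; each row shifts and turns the commanded pose from where the row before left it, along the tool's axes as they then stand; what a row does not reach is not made up. A row lasts 1/10 s, in which the tool goes at most 50 mm and 8.59 degrees, less where a joint would pass 70% of its speed; a pose out of reach is approached as far as the arm can. A call with a gripper value outside its range is refused whole. The fingers move at their own pace and stop on an object; "force" is the grip in N (left out, the last holds). Time passes only in rows, so rows that do not move let the fingers close, or fill a call up. It gives the time, the measured TCP pose, the force, the opening and the grip force at its end, in the units of the state.
- bot.get_obs(): the state, without advancing time (a new reading comes with each control period).
- bot.read_camera(name): name is "side" or "top"; returns a dict with "pixels" (384x512x3 uint8, red, green, blue), "vertical_fov" (degrees; the focal length in pixels is half the picture's height over the tangent of half this angle, whatever the lens; pixels are square), "cx", "cy" (the principal point, pixels), "dist_coeffs" ([k1, k2, p1, p2, k3] as OpenCV has them; the pictures are not rectified), "world_from_camera" (4x4, takes a point from camera to world coordinates). Camera axes: x right, y down, z forward; pixel columns grow to the right and rows downward; lengths in m; the calibration is good to about 2 mm. A picture is of the moment at which its call begins. There is no depth.
- bot.hand_in(): hands the job in; it is judged then, once.
The state is a dict: "t": time; "q": joint angles; "joint_vel": joint speeds; "joint_torque": joint torques, N m; "eef_pos": TCP position; "tool_rot": TCP orientation; "contact_force": force on the tool from outside, world axes, zero at the start; "torque": the same for the moment, N m; "gripper_width": opening from 0.0 (shut) to 1.0 (fully open); "grasp_force": force on a finger pad.
Only numpy, scipy, OpenCV 4.12 (cv2) and the standard library are available. Lean on these libraries where they do the work, as an engineer would, in place of code of your own. Each camera call takes 0.05 s, during which the arm holds its last target. There are 200 camera calls.

## Task

Fit the slatted wooden shelf into the grey mould stand: holding it tilted by its handle, hook one long edge under the stand's rear lip, then swing it down by hand, not letting it fall, until it lies flat in the stand. Push the bolt on the front beam fully in over the shelf's front edge, and only then set the heart-shaped mould upright on the slats beside the handle, without dropping it. Leave the other moulds and the tin alone.

Things in the scene. Friction and masses are not known exactly. Their poses are not given: they have to be found in the camera images.
- stand: Low grey metal stand, fixed, 232 mm wide (y), 204 mm deep (x). Origin: on the table under the seat's centre; +x points to the rear lip, y runs along it. The shelf's seat is 40 mm above the table: open in the middle, with ledges in front and rear, between the rear wall (x = +67 mm), the front beam (x = -67 mm) and low side cheeks (y = +-106 mm, top 10 mm above the seat).
- lip_edge (a point): Middle of the lower front edge of the stand's rear lip, at the stand's (53, 0, 55) mm. The lip is 5 mm thick and overhangs the seat from x = +53 mm to the rear wall at +67 mm; its underside is 15 mm above the seat.
- beam_edge (a point): Middle of the upper inner edge of the stand's front beam, at the stand's (-67, 0, 51) mm. The beam runs on to x = -125 mm; its top is 11 mm above the seat, so that a level shelf cannot slide in over it and under the lip.
- shelf_panel: Loose slatted wooden shelf, 130 mm (x) by 200 mm (y), 6 mm thick, 0.25 kg, same both ways round, flat on the table at first. Origin: centre of its underside, z up. Upright handle plate on its centre: 50 mm long (x), 12 mm thick (y), 6 to 46 mm above the underside; pinch across its thickness. In the stand its underside lies on the seat with 2 mm play at each long edge.
- edge_a (a point): Middle of the underside of the shelf's long edge, at x = +65 mm of shelf_panel.
- edge_b (a point): Middle of the underside of the shelf's other long edge, at x = -65 mm of shelf_panel.
- bolt (a joint): Flat steel slide bolt, 16 mm wide, 8 mm high, on the stand's front beam at the stand's y = 0. 0 = drawn back, clear of the shelf; 0.026 m = fully in; moves along the stand's +x. At 0.026 its tip is at the stand's x = -45 mm, 20 mm over the shelf's front edge, 5 mm above the shelf. Sliding friction about 1.5 N; stays where left.
- bolt_knob (a point): On the axis of the bolt's upright round knob (14 mm diameter, 34 mm tall), 12 mm below its top; it moves with the bolt. The bolt's guides reach 22 mm below this point.
- heart: Ivory heart-shaped silicone mould, open on top, 54 x 60 x 48 mm, 0.05 kg, rigid and solid to the fingers. Origin: centre of its underside, z up. Its 54 mm width lies along its x: grasp it across x from above. The only heart on the table.
- clover: Ivory three-lobed mould, 56 x 61 x 42 mm, a bystander. Origin: centre of its underside.
- dome: Ivory dome-shaped candle mould, 72 mm across, 77 mm tall, a bystander at the right. Origin: centre of its underside.
- tin: Round pale grey tin, 62 mm across, 42 mm tall, a bystander. Origin: centre of its underside.
Mind the look-alikes: they are no part of the job. Leave any green look-alike of the heart alone.

How it is judged:
By the outcome, as a careful person would: the job done as asked, in the order asked, and still so for the second after the job is handed in, with the robot touching nothing.
It also fails if it takes over 67 s, if anything falls off the work surface, if the arm or the gripper's body presses on something with over 40 N, if the wrist force passes 120 N, or if a joint passes its speed limit or range.

## Working session

There is one attempt and no reset: what is moved stays moved. The work goes in short steps, Python scripts to look and compute and a tool call to move; the robot and the scene stay as the last step left them, time stands still between calls to the robot, and variables do not carry over. Pictures are saved under pics/ and viewed, at most 10 in all, crops included, and the job is handed in when it is done.

Besides the shell and the picture viewer there is one more tool, called after ">>>" as name(argument=value, ...), one argument or row to a line, values as JSON. jog_arm: Moves the arm, as the interface text tells. Its arguments: {"type":"object","properties":{"rows":{"type":"array","items":{"type":"object","properties":{"fingers":{"type":"number"},"x":{"type":"number"},"y":{"type":"number"},"z":{"type":"number"},"ax":{"type":"number"},"ay":{"type":"number"},"az":{"type":"number"}}}},"force":{"type":"number"}},"required":["rows"]}

```bash
mkdir -p pics; ls
cat > h.py <<'E'
import numpy as np, cv2
from station import bot
from scipy.spatial.transform import Rotation as R
def cam(n):
    c=bot.read_camera(n); p=c["pixels"]; f=p.shape[0]/2/np.tan(np.radians(c["vertical_fov"])/2)
    K=np.array([[f,0,c["cx"]],[0,f,c["cy"]],[0,0,1]]); return p,K,np.array(c["dist_coeffs"]),np.array(c["world_from_camera"])
def save(p,name,crop=None,s=1):
    if crop: x0,y0,x1,y1=crop; p=p[y0:y1,x0:x1]
    cv2.imwrite("pics/"+name,cv2.resize(p[:,:,::-1],None,fx=s,fy=s,interpolation=cv2.INTER_CUBIC))
def ray(uv,c):
    _,K,d,T=c; n=cv2.undistortPoints(np.array([[uv]],float),K,d)[0,0]
    return T[:3,3],T[:3,:3]@np.array([n[0],n[1],1])
def onz(uv,z,c):
    o,r=ray(uv,c); return o+r*(z-o[2])/r[2]
def proj(P,c):
    _,K,d,T=c; Ti=np.linalg.inv(T); rv=cv2.Rodrigues(Ti[:3,:3])[0]
    return cv2.projectPoints(np.array(P,float).reshape(-1,1,3),rv,Ti[:3,3],K,d)[0][:,0]
def st():
    o=bot.get_obs(); q=o["tool_rot"]; r=R.from_quat([q[1],q[2],q[3],q[0]])
    return o,np.array(o["eef_pos"]),r
E
python3 - <<'E'
from h import *
a=cam("top");b=cam("side")
save(a[0],"top0.png",s=1.5);save(b[0],"side0.png",s=1.5)
for c in(a,b):print(c[1],c[2],c[3])
o,p,r=st();print(o["t"],p,r.as_matrix(),o["gripper_width"])
E
```

```text
pics
[[371.71176497   0.         256.10523068]
 [  0.         371.71176497 189.15565435]
 [  0.           0.           1.        ]] [-0.04310489  0.          0.          0.          0.        ] [[-0.01557037 -0.9962142   0.08552674  0.46187586]
 [-0.99984786  0.01484018 -0.00916682  0.06466112]
 [ 0.00786288 -0.08565646 -0.9962937   1.18146852]
 [ 0.          0.          0.          1.        ]]
[[360.2689194   0.        258.4405488]
 [  0.        360.2689194 193.349261 ]
 [  0.          0.          1.       ]] [-0.10113293  0.          0.          0.          0.        ] [[-0.99979587  0.01891284 -0.00710769  0.58705158]
 [ 0.0174192   0.62864245 -0.77749935  0.92293356]
 [-0.01023652 -0.77746445 -0.62884357  0.7469859 ]
 [ 0.          0.          0.          1.        ]]
0.1 [ 0.19142585 -0.64674145  0.23044601] [[ 9.58870389e-01  2.83843757e-01 -5.47151854e-04]
 [ 2.83844269e-01 -9.58869192e-01  1.51745278e-03]
 [-9.39275591e-05 -1.61034645e-03 -9.99998699e-01]] 1.0032634578072823
```

View pics/top0.png

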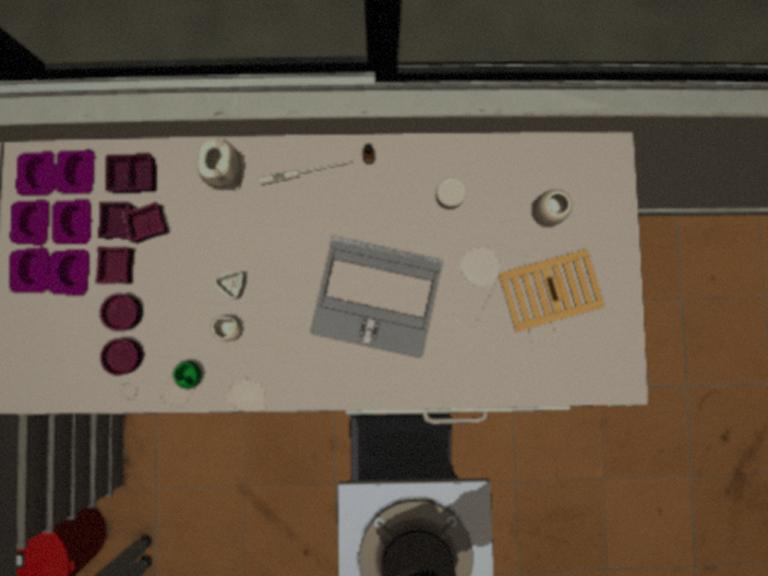

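View pics/side0.png

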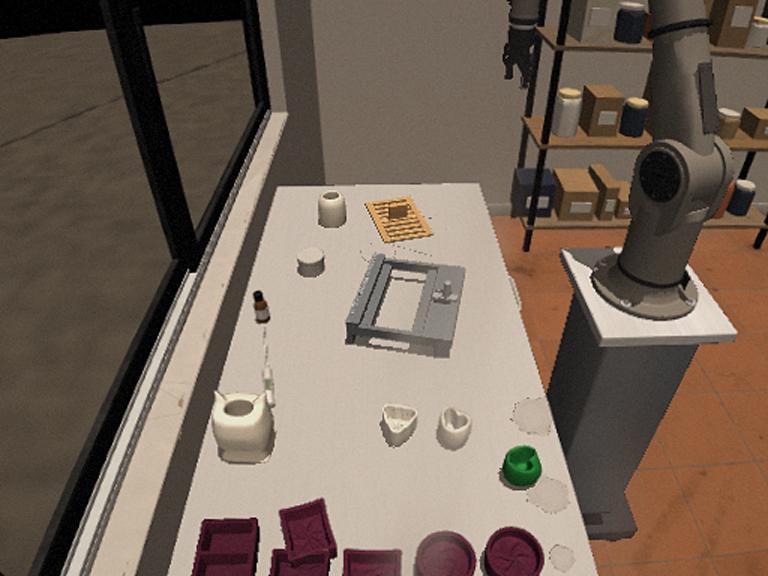

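Run:
```python
from h import *
a=cam("top");b=cam("side")
save(a[0],"t1.png",(205,153,405,243),4)
A=cv2.resize(a[0][170:235,130:180],None,fx=8,fy=8,interpolation=2)
B=cv2.resize(b[0][260:310,245:325],None,fx=5,fy=5,interpolation=2)
W=np.zeros((520,800,3),np.uint8);W[:,:400]=A;W[:250,400:]=B
cv2.imwrite("pics/t2.png",W[:,:,::-1])
```

```text
(no output)
```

View pics/t1.png

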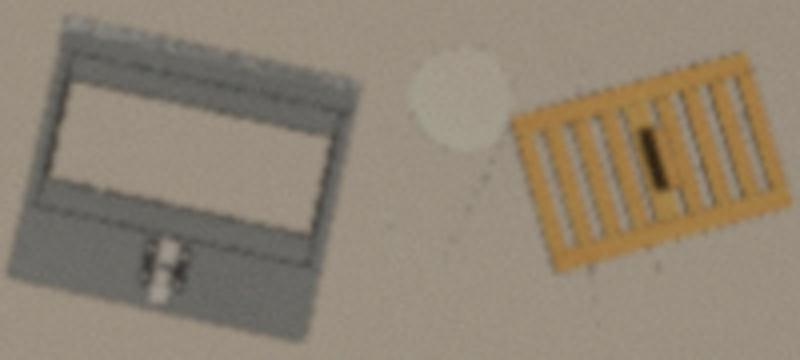

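View pics/t2.png

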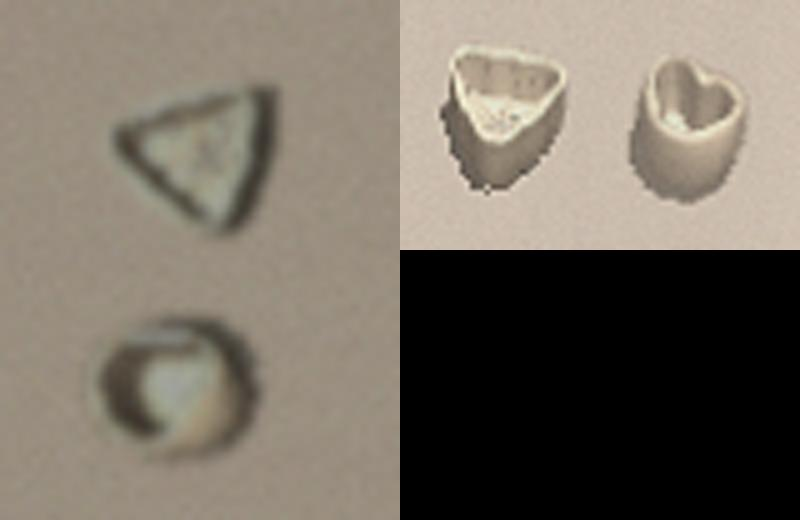

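```bash
cat >> h.py <<'E'
from scipy.optimize import least_squares
def fit(P,uv,c,x0):
    P=np.array(P,float);uv=np.array(uv,float)
    def T(v):
        k,s=np.cos(v[2]),np.sin(v[2]);return np.c_[v[0]+k*P[:,0]-s*P[:,1],v[1]+s*P[:,0]+k*P[:,1],P[:,2]]
    r=least_squares(lambda v:(proj(T(v),c)-uv).ravel(),x0,loss="soft_l1");return r.x,r.fun.reshape(-1,2)
E
python3 - <<'E'
from h import *
c=cam("top")
t=lambda l:(np.array(l,float)+.5)/4-.5+[205,153]
sh=t([(512,120),(747,52),(792,203),(558,272)])
P=np.array([(65,100,6),(65,-100,6),(-65,-100,6),(-65,100,6)])/1e3
h0=[onz(u,.006,c)[:2] for u in sh];print("shelf sizes",[np.linalg.norm(h0[i]-h0[i-1]) for i in range(4)])
print(np.round(fit(P,sh,c,[*np.mean(h0,0),.3])[0],4),fit(P,sh,c,[*np.mean(h0,0),.3])[1].round(1).tolist())
# handle top
print("handle top",[onz(u,.046,c).round(4) for u in t([(640,128),(653,126),(664,190),(678,188)])])
su=t([(65,15),(362,80),(305,342),(8,275),(72,52),(345,113),(38,207),(310,265)])
P=np.array([(79,116,60),(79,-116,60),(-125,-116,51),(-125,116,51),(53,116,60),(53,-116,60),(-67,106,51),(-67,-106,51)])/1e3
x,f=fit(P,su,c,[.55,0,-.2]);print("stand",x.round(4),f.round(1).tolist())
b=cam("side")
for z in(.0,.048):print([onz(u,z,c).round(3) for u in [((180+.5)/8+130-.5,(390+.5)/8+170-.5)]])
def ss(u,v):return ((u-400+.5)/5+245-.5,(v+.5)/5+260-.5)
for n,u in dict(notch=(702,83),tip=(662,132),lobeL=(680,57),lobeR=(742,98)).items():print(n,onz(ss(*u),.048,b).round(4))
E
```

```text
shelf sizes [np.float64(0.12571279732041318), np.float64(0.19929754322202325), np.float64(0.1259292266624325), np.float64(0.1972409870724233)]
[ 0.5454 -0.3027  0.2619] [[-0.4, -0.7], [-0.2, -0.5], [0.8, 0.5], [-0.1, 0.6]]
handle top [array([ 0.5684, -0.2811,  0.046 ]), array([ 0.5698, -0.2913,  0.046 ]), array([ 0.5202, -0.2978,  0.046 ]), array([ 0.5216, -0.3087,  0.046 ])]
stand [ 0.5565  0.065  -0.2296] [[0.1, 0.1], [0.2, -0.0], [0.4, 0.3], [-0.2, 0.7], [-3.6, -0.9], [2.7, 0.0], [-0.3, -0.3], [-0.1, 0.0]]
[array([0.475, 0.385, 0.   ])]
[array([0.475, 0.372, 0.048])]
notch [0.4724 0.3798 0.048 ]
tip [0.4945 0.4079 0.048 ]
lobeL [0.4814 0.3636 0.048 ]
lobeR [0.4543 0.3894 0.048 ]
```

```bash
cat >> h.py <<'E'
def pose(x,y,z,yaw,tilt=0):
    """tool down, tool x at yaw (deg); tilt>0 leans the hand's back toward tool +x"""
    return np.array([x,y,z]),R.from_euler("z",yaw,degrees=True)*R.from_euler("y",tilt,degrees=True)*R.from_euler("x",180,degrees=True)
def delta(a,b):
    return (a[1].inv().apply(b[0]-a[0])*1e3).round(1),np.degrees((a[1].inv()*b[1]).as_rotvec()).round(2)
def now():
    o,p,r=st();return p,r
def seq(*poses):
    """print the tool-frame shift/turn for each leg from the measured pose"""
    a=now()
    for b in poses:
        d,w=delta(a,b);print("shift",d.tolist(),"turn",w.tolist(),"rows>=",round(max(np.linalg.norm(d)/50,np.linalg.norm(w)/8.59),1));a=b
SH=(.5454,-.3027,15.0); ST=(.5565,.065,-13.15)
def stand(x,y,z):  # stand mm -> world m
    k=np.radians(ST[2]);c,s=np.cos(k),np.sin(k);return np.array([ST[0]+(c*x-s*y)/1e3,ST[1]+(s*x+c*y)/1e3,z/1e3])
E
python3 -c "
from h import *
seq(pose(.5454,-.3027,.15,15),pose(.5454,-.3027,.013,15))"
```

```text
shift [437.1, -229.7, 81.1] turn [-0.03, 0.0, 1.49] rows>= 10.0
shift [-0.0, -0.0, 137.0] turn [0.0, 0.0, 0.0] rows>= 2.7
```

>>> jog_arm(
  rows=[
    {"x": 36, "y": -19, "z": 6},
    {"x": 36, "y": -19, "z": 6},
    {"x": 36, "y": -19, "z": 6},
    {"x": 36, "y": -19, "z": 6},
    {"x": 36, "y": -19, "z": 6},
    {"x": 36, "y": -19, "z": 6},
    {"x": 36, "y": -19, "z": 6},
    {"x": 36, "y": -19, "z": 6, "az": 1.5},
  ],
  force=60,
)

```text
invalid input
```

```bash
python3 -c "
from h import *
print(now()[0]);seq(pose(.5454,-.3027,.15,15),pose(.5454,-.3027,.013,15))"
```

```text
[ 0.19153453 -0.64709018  0.23100433]
shift [437.1, -229.7, 81.1] turn [-0.03, 0.0, 1.49] rows>= 10.0
shift [-0.0, -0.0, 137.0] turn [0.0, 0.0, 0.0] rows>= 2.7
```

>>> jog_arm(
  rows=[
    {"x": 36, "y": -19, "z": 6, "ax": 0, "ay": 0, "az": 0, "fingers": 85},
    {"x": 36, "y": -19, "z": 6, "ax": 0, "ay": 0, "az": 0, "fingers": 85},
    {"x": 36, "y": -19, "z": 6, "ax": 0, "ay": 0, "az": 0, "fingers": 85},
    {"x": 36, "y": -19, "z": 6, "ax": 0, "ay": 0, "az": 0, "fingers": 85},
    {"x": 36, "y": -19, "z": 6, "ax": 0, "ay": 0, "az": 0, "fingers": 85},
    {"x": 36, "y": -19, "z": 6, "ax": 0, "ay": 0, "az": 0, "fingers": 85},
    {"x": 36, "y": -19, "z": 6, "ax": 0, "ay": 0, "az": 0, "fingers": 85},
    {"x": 36, "y": -19, "z": 6, "ax": 0, "ay": 0, "az": 1.5, "fingers": 85},
  ],
  force=60,
)

```text
t: 1.1
eef_pos: [0.4256, -0.4186, 0.1832]
tool_rot: [0.0, 0.991, 0.13, 0.0]
contact_force: [0.1, -0.3, -0.2]
gripper_width: 0.996
grasp_force: 0.0
```

```bash
python3 -c "
from h import *
print(now()[0]);seq(pose(.5454,-.3027,.15,15),pose(.5454,-.3027,.013,15))"
```

```text
[ 0.42560938 -0.41856876  0.18323118]
shift [145.6, -81.0, 33.2] turn [0.02, -0.01, -0.04] rows>= 3.4
shift [-0.0, -0.0, 137.0] turn [0.0, 0.0, 0.0] rows>= 2.7
```

>>> jog_arm(
  rows=[
    {"x": 36.4, "y": -20.2, "z": 8.3, "ax": 0, "ay": 0, "az": 0, "fingers": 60},
    {"x": 36.4, "y": -20.2, "z": 8.3, "ax": 0, "ay": 0, "az": 0, "fingers": 60},
    {"x": 36.4, "y": -20.2, "z": 8.3, "ax": 0, "ay": 0, "az": 0, "fingers": 60},
    {"x": 36.4, "y": -20.2, "z": 8.3, "ax": 0, "ay": 0, "az": 0, "fingers": 60},
    {"x": 0, "y": 0, "z": 35, "ax": 0, "ay": 0, "az": 0, "fingers": 60},
    {"x": 0, "y": 0, "z": 20, "ax": 0, "ay": 0, "az": 0, "fingers": 60},
    {"x": 0, "y": 0, "z": 0, "ax": 0, "ay": 0, "az": 0, "fingers": 60},
    {"x": 0, "y": 0, "z": 0, "ax": 0, "ay": 0, "az": 0, "fingers": 60},
  ],
)

```text
t: 1.9
eef_pos: [0.5443, -0.3044, 0.0954]
tool_rot: [0.0, 0.991, 0.13, -0.0]
contact_force: [1.0, -0.7, 1.1]
gripper_width: 0.704
grasp_force: 0.0
```

Run:
```python
from h import *
b=cam("side");a=cam("top")
A=cv2.resize(a[0][150:240,320:420],None,fx=4,fy=4,interpolation=2)
B=cv2.resize(b[0][80:170,220:320],None,fx=4,fy=4,interpolation=2)
cv2.imwrite("pics/s2.png",np.hstack([A,B])[:,:,::-1])
print(now()[0]);seq(pose(.5454,-.3027,.013,15))
```

```text
[ 0.54514382 -0.30493875  0.09666314]
shift [0.7, -2.2, 83.7] turn [0.1, -0.11, -0.06] rows>= 1.7
```

View pics/s2.png

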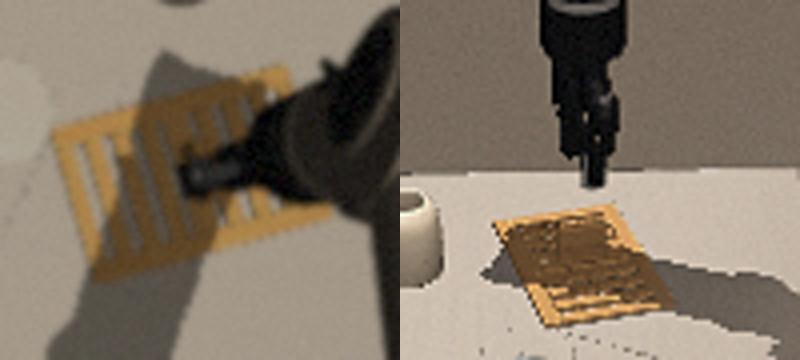

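The hand (top view tip ≈ (190,180), side view (592,185)) stands over the shelf's centre; I go down and pinch the handle.

>>> jog_arm(
  rows=[
    {"x": 0.7, "y": -2, "z": 40, "ax": 0, "ay": 0, "az": 0, "fingers": 40},
    {"x": 0, "y": 0, "z": 30, "ax": 0, "ay": 0, "az": 0, "fingers": 40},
    {"x": 0, "y": 0, "z": 12, "ax": 0, "ay": 0, "az": 0, "fingers": 40},
    {"x": 0, "y": 0, "z": 0, "ax": 0, "ay": 0, "az": 0, "fingers": 30},
    {"x": 0, "y": 0, "z": 0, "ax": 0, "ay": 0, "az": 0, "fingers": 20},
    {"x": 0, "y": 0, "z": 0, "ax": 0, "ay": 0, "az": 0, "fingers": 0},
    {"x": 0, "y": 0, "z": 0, "ax": 0, "ay": 0, "az": 0, "fingers": 0},
    {"x": 0, "y": 0, "z": 0, "ax": 0, "ay": 0, "az": 0, "fingers": 0},
  ],
  force=60,
)

```text
t: 2.8
eef_pos: [0.546, -0.3027, 0.0152]
tool_rot: [0.001, 0.991, 0.13, 0.001]
contact_force: [-1.6, 0.0, 7.6]
gripper_width: 0.131
grasp_force: 59.8
```

Run:
```python
from h import *
p,r=now();print(p,r.as_matrix().round(3).tolist(),bot.get_obs()["contact_force"])
# pre-insert: shelf centre = pivot point back; tool assumed at shelf centre, 13mm up
def T(xr,zr,th,h=.013):  # shelf rear-bottom edge at stand (xr,zr), tilt th
    t=np.radians(th);u=np.array([np.cos(t),-np.sin(t)]);n=np.array([np.sin(t),np.cos(t)])
    c=np.array([xr,zr])-65*u+h*1e3*n
    w=stand(c[0],0,c[1]);return pose(*w,ST[2],th)
seq(pose(p[0],p[1],.16,15),T(40,110,0),T(40,110,20),T(40,42.5,20),T(65,42.5,20))
```

```text
[ 0.54596071 -0.30265709  0.01516093] [[0.966, 0.258, 0.003], [0.258, -0.966, -0.001], [0.003, 0.002, -1.0]] [-1.5810961   0.02811342  7.58174066]
shift [0.4, 0.3, -144.8] turn [0.13, -0.15, -0.02] rows>= 2.9
shift [83.3, -364.2, 37.0] turn [-0.0, -0.0, 28.15] rows>= 7.5
shift [8.4, 0.0, -21.4] turn [0.0, -20.0, -0.0] rows>= 2.3
shift [23.1, -0.0, 63.4] turn [0.0, 0.0, 0.0] rows>= 1.3
shift [23.5, 0.0, -8.6] turn [0.0, 0.0, 0.0] rows>= 0.5
```

>>> jog_arm(
  rows=[
    {"x": 0, "y": 0, "z": -8, "ax": 0, "ay": 0, "az": 0, "fingers": 0},
    {"x": 0, "y": 0, "z": -20, "ax": 0, "ay": 0, "az": 0, "fingers": 0},
    {"x": 0, "y": 0, "z": -30, "ax": 0, "ay": 0, "az": 0, "fingers": 0},
    {"x": 0, "y": 0, "z": -30, "ax": 0, "ay": 0, "az": 0, "fingers": 0},
    {"x": 0, "y": 0, "z": -30, "ax": 0, "ay": 0, "az": 0, "fingers": 0},
    {"x": 0, "y": 0, "z": -20, "ax": 0, "ay": 0, "az": 2, "fingers": 0},
    {"x": 0, "y": 0, "z": -7, "ax": 0, "ay": 0, "az": 3, "fingers": 0},
    {"x": 0, "y": 0, "z": 0, "ax": 0, "ay": 0, "az": 3, "fingers": 0},
  ],
)

```text
t: 3.6
eef_pos: [0.545, -0.3023, 0.1603]
tool_rot: [0.001, 0.998, 0.06, 0.001]
contact_force: [0.0, 0.1, -2.9]
gripper_width: 0.13
grasp_force: 58.8
```

```bash
cat >> h.py <<'E'
H=.015
def T(xr,zr,th,y=0,dyaw=0,h=None):  # tool pose with the shelf's rear-bottom edge at stand (xr,zr) mm, tilt th
    t=np.radians(th);u=np.array([np.cos(t),-np.sin(t)]);n=np.array([np.sin(t),np.cos(t)])
    c=np.array([xr,zr])-65*u+(H if h is None else h)*1e3*n
    return pose(*stand(c[0],y,c[1]),ST[2]+dyaw,th)
E
python3 - <<'E'
from h import *
p,r=now();print(p,bot.get_obs()["contact_force"])
e=T(40,110,0)
seq(pose(*e[0],7),e); seq(T(40,110,0),T(40,110,20),T(40,60,20))
E
```

```text
[ 0.54497295 -0.30226523  0.16029879] [ 0.00548654  0.14554376 -2.86845429]
shift [31.7, -371.9, 34.8] turn [0.08, -0.13, -0.14] rows>= 7.5
shift [0.0, 0.0, 0.0] turn [0.0, -0.0, 20.15] rows>= 2.3
shift [31.7, -371.9, 34.8] turn [0.06, -0.15, 20.01] rows>= 7.5
shift [9.1, 0.0, -21.3] turn [0.0, -20.0, -0.0] rows>= 2.3
shift [17.1, -0.0, 47.0] turn [0.0, 0.0, 0.0] rows>= 1.0
```

>>> jog_arm(
  rows=[
    {"x": 2, "y": -20, "z": 0, "ax": 0, "ay": 0, "az": 0, "fingers": 0},
    {"x": 4, "y": -40, "z": 0, "ax": 0, "ay": 0, "az": 0, "fingers": 0},
    {"x": 4, "y": -46, "z": 0, "ax": 0, "ay": 0, "az": 0, "fingers": 0},
    {"x": 4, "y": -46, "z": 0, "ax": 0, "ay": 0, "az": 0, "fingers": 0},
    {"x": 4, "y": -46, "z": 0, "ax": 0, "ay": 0, "az": 0, "fingers": 0},
    {"x": 4, "y": -46, "z": 0, "ax": 0, "ay": 0, "az": 0, "fingers": 0},
    {"x": 4, "y": -46, "z": 0, "ax": 0, "ay": 0, "az": 0, "fingers": 0},
    {"x": 4, "y": -40, "z": 0, "ax": 0, "ay": 0, "az": 0, "fingers": 0},
  ],
)

```text
t: 4.4
eef_pos: [0.5333, 0.0317, 0.1586]
tool_rot: [-0.0, 0.998, 0.062, 0.0]
contact_force: [0.4, 0.2, -2.8]
gripper_width: 0.126
grasp_force: 58.8
```

Run:
```python
from h import *
print(now()[0])
seq(T(40,145,0),T(40,145,20),T(40,60,20))
```

```text
[0.53327306 0.03171831 0.15856664]
shift [3.7, -38.8, -1.4] turn [-0.01, 0.0, 20.21] rows>= 2.4
shift [9.1, 0.0, -21.3] turn [0.0, -20.0, -0.0] rows>= 2.3
shift [29.1, -0.0, 79.9] turn [0.0, 0.0, 0.0] rows>= 1.7
```

>>> jog_arm(
  rows=[
    {"x": 4, "y": -38.8, "z": -1.4, "ax": 0, "ay": 0, "az": 0, "fingers": 0},
    {"x": 0, "y": 0, "z": 0, "ax": 0, "ay": 0, "az": 6.7, "fingers": 0},
    {"x": 0, "y": 0, "z": 0, "ax": 0, "ay": 0, "az": 6.7, "fingers": 0},
    {"x": 0, "y": 0, "z": 0, "ax": 0, "ay": 0, "az": 6.8, "fingers": 0},
    {"x": 0, "y": 0, "z": 0, "ax": 0, "ay": -7, "az": 0, "fingers": 0},
    {"x": 0, "y": 0, "z": 0, "ax": 0, "ay": -7, "az": 0, "fingers": 0},
    {"x": 0, "y": 0, "z": 0, "ax": 0, "ay": -6, "az": 0, "fingers": 0},
    {"x": 0, "y": 0, "z": 0, "ax": 0, "ay": 0, "az": 0, "fingers": 0},
  ],
)

```text
t: 5.2
eef_pos: [0.5348, 0.0668, 0.1583]
tool_rot: [-0.02, 0.978, -0.115, -0.173]
contact_force: [-2.1, -0.4, -3.8]
gripper_width: 0.127
grasp_force: 59.0
```

Run:
```python
from h import *
p,r=now();print(p,r.as_matrix().round(3).tolist(),bot.get_obs()["contact_force"])
seq(T(40,60,20),T(40,42.5,20))
a=cam("top");b=cam("side")
A=cv2.resize(a[0][135:255,185:315],None,fx=3,fy=3,interpolation=2)
B=cv2.resize(b[0][115:235,190:320],None,fx=3,fy=3,interpolation=2)
cv2.imwrite("pics/s3.png",np.hstack([A,B])[:,:,::-1])
# predicted shelf corners, tool frame: shelf up=-tool z; underside H beyond TCP
P=np.array([(65,100,H*1e3),(65,-100,H*1e3),(-65,-100,H*1e3),(-65,100,H*1e3)])/1e3
W=r.apply(P)+p
print(((proj(W,a)-[185,135]+.5)*3).round().tolist(),((proj(W,b)-[190,115]+.5)*3+[390,0]).round().tolist())
L=[stand(53,y,60) for y in(116,-116)]+[stand(53,y,55) for y in(106,-106)]
print(((proj(L,b)-[190,115]+.5)*3+[390,0]).round().tolist())
```

```text
[0.53481917 0.06679667 0.1583429 ] [[0.914, -0.231, -0.335], [-0.217, -0.973, 0.079], [-0.344, 0.001, -0.939]] [-2.05353451 -0.39337124 -3.75950031]
shift [26.5, -3.3, 56.3] turn [-0.02, 0.1, -0.21] rows>= 1.2
shift [6.0, -0.0, 16.4] turn [0.0, 0.0, 0.0] rows>= 0.3
[[317.0, 149.0], [113.0, 104.0], [79.0, 227.0], [294.0, 275.0]] [[607.0, 121.0], [562.0, 238.0], [696.0, 216.0], [724.0, 98.0]]
[[540.0, 299.0], [593.0, 161.0], [543.0, 296.0], [591.0, 170.0]]
```

View pics/s3.png

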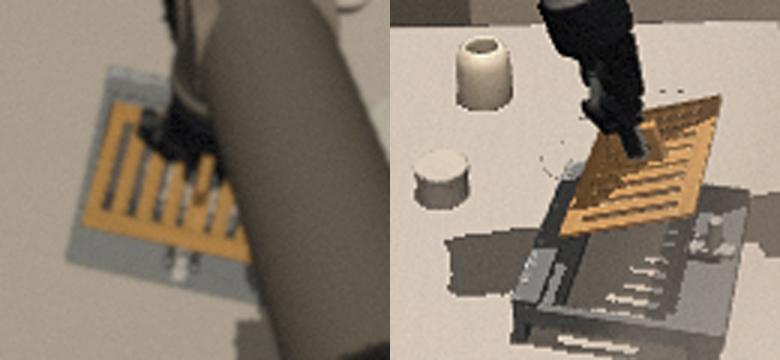

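The side view's shelf corners (562,238), (693,216), (722,97) match the prediction (562,238), (696,216), (724,98) within a pixel, so the grasp is true. I check the stand fit against the first side view.

Run:
```python
from h import *
b=cam("side")
pts={"rear-near":(79,116,60),"rear-far":(79,-116,60),"front-near":(-125,116,51),"front-far":(-125,-116,51),"lip near":(53,116,60),"lip far":(53,-116,60),"beam near":(-67,106,51),"beam far":(-67,-106,51)}
u=proj([stand(*v) for v in pts.values()],b)
for k,x in zip(pts,u):print(k,((x+.5)*1.5-.5).round().tolist())
im=cv2.imread("pics/side0.png");cr=cv2.resize(im[245:365,335:480],None,fx=4,fy=4,interpolation=2)
for x in u:
    q=((x+.5)*1.5-[335,245])*4;cv2.drawMarker(cr,tuple(int(v) for v in q),(0,0,255),0,14,1)
cv2.imwrite("pics/st.png",cr)
```

```text
rear-near [346.0, 320.0]
rear-far [374.0, 251.0]
front-near [453.0, 338.0]
front-far [466.0, 265.0]
lip near [360.0, 322.0]
lip far [386.0, 252.0]
beam near [423.0, 330.0]
beam far [439.0, 265.0]
```

View pics/st.png

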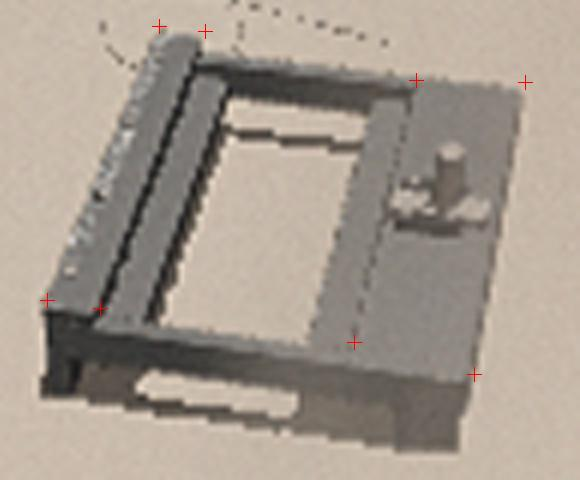

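Run:
```python
from h import *
a=cam("top");b=cam("side")
P=np.array([(79,116,60),(79,-116,60),(-125,-116,51),(-125,116,51),(-67,106,51),(-67,-106,51)])/1e3
ua=(np.array([(65,15),(362,80),(305,342),(8,275),(38,207),(310,265)])+.5)/4-.5+[205,153]
ub=((np.array([(47,310),(160,35),(523,87),(473,382),(355,345),(412,85)])+.5)/4+[335,245])/1.5-.5
def W(v):
    k,s=np.cos(v[2]),np.sin(v[2]);return np.c_[v[0]+k*P[:,0]-s*P[:,1],v[1]+s*P[:,0]+k*P[:,1],P[:,2]]
for n,wa,wb in(("both",1,1),("side",0,1)):
    f=lambda v:np.r_[(proj(W(v),a)-ua).ravel()*wa,(proj(W(v),b)-ub).ravel()*wb]
    r=least_squares(f,[.5565,.065,-.23]);print(n,r.x.round(4),np.degrees(r.x[2]),r.fun.round(1))
# bolt knob top at crop (452,148) side
print("knob top",[onz((((452.5)/4+335)/1.5-.5,(148.5/4+245)/1.5-.5),z,b).round(4) for z in(.085,.093)])
```

```text
both [ 0.557   0.0666 -0.2274] -13.031483522082212 [-0.5  0.  -0.3 -0.3 -0.   0.1 -0.7  0.6 -0.8 -0.4 -0.6 -0.2 -0.2 -1.2
 -0.4 -1.2  0.2 -0.6  0.2 -1.  -0.3 -0.1  0.6 -0.6]
side [ 0.5573  0.0702 -0.2238] -12.825193925289774 [-0.   0.  -0.  -0.  -0.  -0.  -0.   0.  -0.  -0.  -0.  -0.  -0.2 -0.2
 -0.6 -0.6  0.1 -0.1  0.4 -0.2 -0.1  0.7  0.5  0. ]
knob top [array([0.4605, 0.0807, 0.085 ]), array([0.4621, 0.0909, 0.093 ])]
```

```bash
sed -i 's/ST=(.5565,.065,-13.15)/ST=(.557,.067,-13.0)/' h.py
python3 - <<'E'
from h import *
seq(T(38,60,20),T(38,43,20),T(64.5,43,20))
E
```

```text
shift [27.5, -3.8, 57.8] turn [-0.06, -0.08, -0.14] rows>= 1.3
shift [5.8, -0.0, 16.0] turn [0.0, 0.0, 0.0] rows>= 0.3
shift [24.9, -0.0, -9.1] turn [0.0, 0.0, 0.0] rows>= 0.5
```

>>> jog_arm(
  rows=[
    {"x": 11, "y": -2, "z": 10, "ax": 0, "ay": 0, "az": 0, "fingers": 0},
    {"x": 11, "y": -1.8, "z": 17, "ax": 0, "ay": 0, "az": 0, "fingers": 0},
    {"x": 10, "y": 0, "z": 29, "ax": 0, "ay": 0, "az": 0, "fingers": 0},
    {"x": 3, "y": 0, "z": 8, "ax": 0, "ay": 0, "az": 0, "fingers": 0},
    {"x": 3, "y": 0, "z": 8, "ax": 0, "ay": 0, "az": 0, "fingers": 0},
    {"x": 0, "y": 0, "z": 0, "ax": 0, "ay": 0, "az": 0, "fingers": 0},
    {"x": 0, "y": 0, "z": 0, "ax": 0, "ay": 0, "az": 0, "fingers": 0},
    {"x": 0, "y": 0, "z": 0, "ax": 0, "ay": 0, "az": 0, "fingers": 0},
  ],
)

```text
t: 6.25
eef_pos: [0.5459, 0.0696, 0.0799]
tool_rot: [-0.02, 0.978, -0.113, -0.172]
contact_force: [-1.1, 0.7, -3.8]
gripper_width: 0.128
grasp_force: 58.9
```

Run:
```python
from h import *
print(bot.get_obs()["contact_force"])
seq(T(43,43,20),T(64.5,43,20),*[T(64.5,43-k*.2,20-2.5*k) for k in range(1,9)])
b=cam("side");save(b[0],"s4.png",(220,140,320,240),6)
```

```text
[-1.07755532  0.72547476 -3.82719932]
shift [-1.2, -0.0, 1.0] turn [-0.11, -0.11, -0.19] rows>= 0.0
shift [20.2, 0.0, -7.4] turn [0.0, 0.0, 0.0] rows>= 0.4
shift [-0.5, -0.0, 3.0] turn [-0.0, 2.5, 0.0] rows>= 0.3
shift [-0.5, -0.0, 3.0] turn [-0.0, 2.5, 0.0] rows>= 0.3
shift [-0.5, 0.0, 3.0] turn [0.0, 2.5, 0.0] rows>= 0.3
shift [-0.5, 0.0, 3.0] turn [0.0, 2.5, 0.0] rows>= 0.3
shift [-0.6, 0.0, 3.0] turn [0.0, 2.5, -0.0] rows>= 0.3
shift [-0.6, -0.0, 3.0] turn [-0.0, 2.5, 0.0] rows>= 0.3
shift [-0.6, 0.0, 3.0] turn [0.0, 2.5, 0.0] rows>= 0.3
shift [-0.6, 0.0, 3.0] turn [0.0, 2.5, 0.0] rows>= 0.3
```

View pics/s4.png

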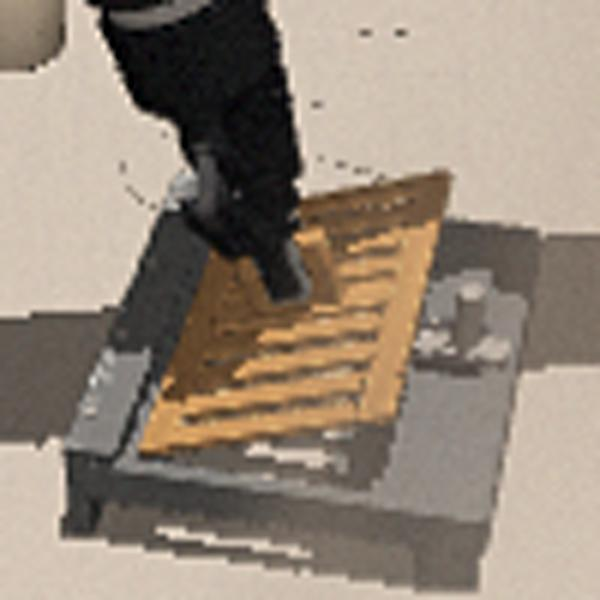

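The shelf hangs tilted with its rear near corner at (140,452), just in front of the lip edge, above the rear ledge and inside the near cheek; now slide it under the lip.

>>> jog_arm(
  rows=[
    {"x": 4, "y": 0, "z": -1.3, "ax": 0, "ay": 0, "az": -0.2, "fingers": 0},
    {"x": 4, "y": 0, "z": -1.3, "ax": 0, "ay": 0, "az": 0, "fingers": 0},
    {"x": 4, "y": 0, "z": -1.4, "ax": 0, "ay": 0, "az": 0, "fingers": 0},
    {"x": 4, "y": 0, "z": -1.4, "ax": 0, "ay": 0, "az": 0, "fingers": 0},
    {"x": 2.5, "y": 0, "z": -0.9, "ax": 0, "ay": 0, "az": 0, "fingers": 0},
    {"x": 0, "y": 0, "z": 0, "ax": 0, "ay": 0, "az": 0, "fingers": 0},
    {"x": 0, "y": 0, "z": 0, "ax": 0, "ay": 0, "az": 0, "fingers": 0},
    {"x": 0, "y": 0, "z": 0, "ax": 0, "ay": 0, "az": 0, "fingers": 0},
  ],
)

```text
t: 7.1
eef_pos: [0.5639, 0.065, 0.0784]
tool_rot: [-0.02, 0.978, -0.112, -0.173]
contact_force: [-0.1, 1.2, -3.5]
gripper_width: 0.132
grasp_force: 59.1
```

Run:
```python
from h import *
print(bot.get_obs()["contact_force"])
seq(T(64.5,43,20))
b=cam("side");p,r=now()
# actual rear edge in stand frame
w=r.apply([.065,0,H])+p;k=np.radians(-ST[2]);d=w-[ST[0],ST[1],0];print("rear edge stand",[1e3*(np.cos(k)*d[0]-np.sin(k)*d[1]),1e3*(np.sin(k)*d[0]+np.cos(k)*d[1]),1e3*d[2]])
```

```text
[-0.05241462  1.2239784  -3.47696292]
shift [1.0, -0.4, -1.4] turn [-0.06, 0.02, 0.01] rows>= 0.0
rear edge stand [np.float64(63.12279274575956), np.float64(-0.28029052345098643), np.float64(42.09616478387496)]
```

>>> jog_arm(
  rows=[
    {"x": -0.1, "y": 0, "z": 1.8, "ax": 0, "ay": 1.5, "az": 0, "fingers": 0},
    {"x": -0.1, "y": 0, "z": 1.8, "ax": 0, "ay": 1.5, "az": 0, "fingers": 0},
    {"x": -0.2, "y": 0, "z": 1.8, "ax": 0, "ay": 1.5, "az": 0, "fingers": 0},
    {"x": -0.2, "y": 0, "z": 1.8, "ax": 0, "ay": 1.5, "az": 0, "fingers": 0},
    {"x": -0.2, "y": 0, "z": 1.8, "ax": 0, "ay": 1.5, "az": 0, "fingers": 0},
    {"x": -0.3, "y": 0, "z": 1.8, "ax": 0, "ay": 1.5, "az": 0, "fingers": 0},
    {"x": -0.3, "y": 0, "z": 1.8, "ax": 0, "ay": 1.5, "az": 0, "fingers": 0},
    {"x": -0.3, "y": 0, "z": 1.8, "ax": 0, "ay": 1.5, "az": 0, "fingers": 0},
  ],
)

```text
t: 7.95
eef_pos: [0.5587, 0.0663, 0.065]
tool_rot: [-0.008, 0.991, -0.113, -0.069]
contact_force: [-0.5, -0.6, -2.6]
gripper_width: 0.131
grasp_force: 59.1
```

```bash
cat >> h.py <<'E'
def edge():
    p,r=now();w=r.apply([.065,0,H])+p;k=np.radians(-ST[2]);d=w-[ST[0],ST[1],0]
    print("rear edge stand",(1e3*np.array([np.cos(k)*d[0]-np.sin(k)*d[1],np.sin(k)*d[0]+np.cos(k)*d[1],d[2]])).round(1),"F",np.round(bot.get_obs()["contact_force"],1),"tilt",np.degrees(np.arcsin(-r.as_matrix()[2,0])).round(2))
E
python3 - <<'E'
from h import *
edge();seq(T(64.5,41.5,4),T(64.5,40.5,0))
E
```

```text
rear edge stand [64.1 -0.3 41.1] F [-0.5 -0.6 -2.6] tilt 7.96
shift [-0.5, -0.3, 4.1] turn [-0.07, 3.96, -0.01] rows>= 0.5
shift [-0.8, 0.0, 5.6] turn [0.0, 4.0, 0.0] rows>= 0.5
```

>>> jog_arm(
  rows=[
    {"x": 0.0, "y": 0, "z": 2, "ax": 0, "ay": 1.5, "az": 0, "fingers": 0},
    {"x": 0.0, "y": 0, "z": 2, "ax": 0, "ay": 1.5, "az": 0, "fingers": 0},
    {"x": -0.1, "y": 0, "z": 2, "ax": 0, "ay": 1.5, "az": 0, "fingers": 0},
    {"x": -0.2, "y": 0, "z": 2, "ax": 0, "ay": 1.5, "az": 0, "fingers": 0},
    {"x": -0.2, "y": 0, "z": 1, "ax": 0, "ay": 1, "az": 0, "fingers": 0},
    {"x": -0.2, "y": 0, "z": 1, "ax": 0, "ay": 1, "az": 0, "fingers": 0},
    {"x": 0, "y": 0, "z": 0, "ax": 0, "ay": 0, "az": 0, "fingers": 0},
    {"x": 0, "y": 0, "z": 0, "ax": 0, "ay": 0, "az": 0, "fingers": 0},
  ],
)

```text
t: 8.75
eef_pos: [0.5572, 0.0668, 0.0552]
tool_rot: [-0.001, 0.994, -0.113, -0.0]
contact_force: [-3.5, 0.4, 2.3]
gripper_width: 0.127
grasp_force: 59.8
```

Run:
```python
from h import *
edge();seq(T(65,40,0))
b=cam("side");save(b[0],"s5.png",(220,140,320,240),6)
```

```text
rear edge stand [65.2 -0.2 40.1] F [-3.5  0.4  2.3] tilt 0.04
shift [-0.2, -0.2, 0.2] turn [-0.06, 0.04, -0.01] rows>= 0.0
```

View pics/s5.png

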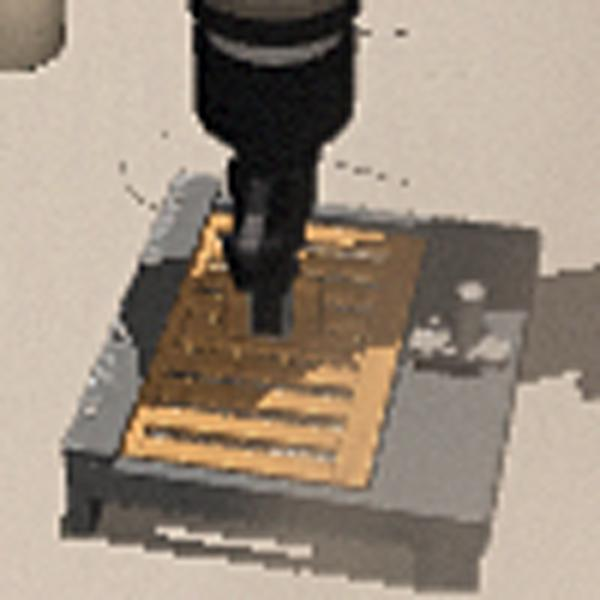

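>>> jog_arm(
  rows=[
    {"x": 0, "y": 0, "z": 0, "ax": 0, "ay": 0, "az": 0, "fingers": 40},
    {"x": 0, "y": 0, "z": 0, "ax": 0, "ay": 0, "az": 0, "fingers": 40},
    {"x": 0, "y": 0, "z": 0, "ax": 0, "ay": 0, "az": 0, "fingers": 40},
    {"x": 0, "y": 0, "z": -10, "ax": 0, "ay": 0, "az": 0, "fingers": 40},
    {"x": 0, "y": 0, "z": -30, "ax": 0, "ay": 0, "az": 0, "fingers": 40},
    {"x": 0, "y": 0, "z": -35, "ax": 0, "ay": 0, "az": 0, "fingers": 40},
    {"x": -45, "y": 0, "z": 0, "ax": 0, "ay": 0, "az": 0, "fingers": 40},
    {"x": -45, "y": 0, "z": 0, "ax": 0, "ay": 0, "az": 0, "fingers": 40},
  ],
)

```text
t: 9.6
eef_pos: [0.4706, 0.0871, 0.1319]
tool_rot: [-0.001, 0.993, -0.114, 0.002]
contact_force: [-1.5, 0.4, 0.2]
gripper_width: 0.467
grasp_force: 0.0
```

Run:
```python
from h import *
o,p,r=st();print(p,o["contact_force"],o["gripper_width"])
seq(pose(*stand(-98,0,67),ST[2]))
```

```text
[0.47062008 0.08714065 0.13190021] [-1.45880872  0.43583721  0.17022741] 0.46685427522229683
shift [-9.6, 0.4, 64.9] turn [-0.19, -0.22, -0.12] rows>= 1.3
```

>>> jog_arm(
  rows=[
    {"x": -9.5, "y": 0.4, "z": 0, "ax": 0, "ay": 0, "az": 0, "fingers": 40},
    {"x": 0, "y": 0, "z": 25, "ax": 0, "ay": 0, "az": 0, "fingers": 40},
    {"x": 0, "y": 0, "z": 25, "ax": 0, "ay": 0, "az": 0, "fingers": 40},
    {"x": 0, "y": 0, "z": 15, "ax": 0, "ay": 0, "az": 0, "fingers": 40},
    {"x": 0, "y": 0, "z": 0, "ax": 0, "ay": 0, "az": 0, "fingers": 0},
    {"x": 0, "y": 0, "z": 0, "ax": 0, "ay": 0, "az": 0, "fingers": 0},
    {"x": 0, "y": 0, "z": 0, "ax": 0, "ay": 0, "az": 0, "fingers": 0},
    {"x": 0, "y": 0, "z": 0, "ax": 0, "ay": 0, "az": 0, "fingers": 0},
  ],
  force=30,
)

```text
t: 10.4
eef_pos: [0.4612, 0.0899, 0.0655]
tool_rot: [-0.002, 0.994, -0.113, 0.001]
contact_force: [2.3, 3.6, -11.7]
gripper_width: 0.152
grasp_force: 30.1
```

>>> jog_arm(
  rows=[
    {"x": 3, "y": 0, "z": 0, "ax": 0, "ay": 0, "az": 0, "fingers": 0},
    {"x": 5, "y": 0, "z": 0, "ax": 0, "ay": 0, "az": 0, "fingers": 0},
    {"x": 5, "y": 0, "z": 0, "ax": 0, "ay": 0, "az": 0, "fingers": 0},
    {"x": 5, "y": 0, "z": 0, "ax": 0, "ay": 0, "az": 0, "fingers": 0},
    {"x": 4, "y": 0, "z": 0, "ax": 0, "ay": 0, "az": 0, "fingers": 0},
    {"x": 3, "y": 0, "z": 0, "ax": 0, "ay": 0, "az": 0, "fingers": 0},
    {"x": 2, "y": 0, "z": 0, "ax": 0, "ay": 0, "az": 0, "fingers": 0},
    {"x": 0, "y": 0, "z": 0, "ax": 0, "ay": 0, "az": 0, "fingers": 0},
  ],
)

```text
t: 11.2
eef_pos: [0.4852, 0.0841, 0.0654]
tool_rot: [-0.001, 0.994, -0.113, -0.001]
contact_force: [-4.4, 6.3, -2.6]
gripper_width: 0.147
grasp_force: 31.1
```

>>> jog_arm(
  rows=[
    {"x": 1, "y": 0, "z": 0, "ax": 0, "ay": 0, "az": 0, "fingers": 0},
    {"x": 1, "y": 0, "z": 0, "ax": 0, "ay": 0, "az": 0, "fingers": 0},
    {"x": 1, "y": 0, "z": 0, "ax": 0, "ay": 0, "az": 0, "fingers": 0},
    {"x": 0, "y": 0, "z": 0, "ax": 0, "ay": 0, "az": 0, "fingers": 0},
    {"x": 0, "y": 0, "z": 0, "ax": 0, "ay": 0, "az": 0, "fingers": 0},
    {"x": 0, "y": 0, "z": 0, "ax": 0, "ay": 0, "az": 0, "fingers": 0},
    {"x": 0, "y": 0, "z": 0, "ax": 0, "ay": 0, "az": 0, "fingers": 0},
    {"x": 0, "y": 0, "z": 0, "ax": 0, "ay": 0, "az": 0, "fingers": 0},
  ],
)

```text
t: 12.0
eef_pos: [0.4853, 0.0841, 0.0654]
tool_rot: [-0.001, 0.994, -0.112, -0.004]
contact_force: [-12.7, 8.8, 7.2]
gripper_width: 0.148
grasp_force: 32.0
```

>>> jog_arm(
  rows=[
    {"x": 0, "y": 0, "z": 0, "ax": 0, "ay": 0, "az": 0, "fingers": 50},
    {"x": 0, "y": 0, "z": 0, "ax": 0, "ay": 0, "az": 0, "fingers": 50},
    {"x": 0, "y": 0, "z": 0, "ax": 0, "ay": 0, "az": 0, "fingers": 50},
    {"x": 0, "y": 0, "z": -20, "ax": 0, "ay": 0, "az": 0, "fingers": 50},
    {"x": 0, "y": 0, "z": -40, "ax": 0, "ay": 0, "az": 0, "fingers": 60},
    {"x": 0, "y": 0, "z": -40, "ax": 0, "ay": 0, "az": 0, "fingers": 75},
    {"x": 0, "y": -40, "z": 0, "ax": 0, "ay": 0, "az": 0, "fingers": 85},
    {"x": 0, "y": -45, "z": 0, "ax": 0, "ay": 0, "az": 0, "fingers": 85},
  ],
)

```text
t: 12.8
eef_pos: [0.5109, 0.1634, 0.1675]
tool_rot: [-0.001, 0.993, -0.116, 0.002]
contact_force: [0.6, 1.3, -0.5]
gripper_width: 0.995
grasp_force: 0.0
```

Run:
```python
from h import *
print(now()[0])
a=cam("top");b=cam("side")
B=cv2.resize(b[0][150:230,230:320],None,fx=5,fy=5,interpolation=2)
C=cv2.resize(b[0][255:315,280:330],None,fx=6,fy=6,interpolation=2)
W=np.zeros((400,750,3),np.uint8);W[:,:450]=B;W[:360,450:]=C
cv2.imwrite("pics/s6.png",W[:,:,::-1])
for x in(-72,-98):print(((proj([stand(x,0,93),stand(x,0,59)],b)-[230,150]+.5)*5).round().tolist())
```

```text
[0.51087541 0.16335611 0.16750412]
[[301.0, 183.0], [298.0, 228.0]]
[[344.0, 188.0], [341.0, 233.0]]
```

View pics/s6.png

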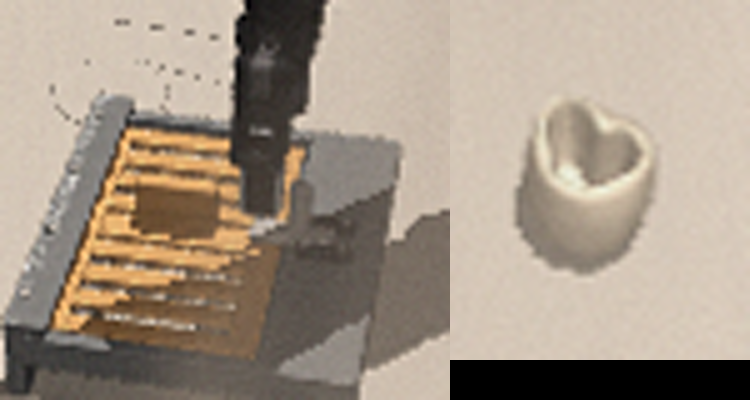

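Run:
```python
from h import *
b=cam("side")
q=[(537,115),(547,100),(570,95),(600,120),(630,122),(655,148),(642,178),(600,192),(560,187),(535,160)]
W=np.array([onz(((u-450+.5)/6+280-.5,(v+.5)/6+255-.5),.048,b)[:2] for u,v in q])*1e3
print(W.round(1).tolist());c=W.mean(0)
for ang in range(-90,90,10):
    a=np.radians(ang);x=W@[np.cos(a),np.sin(a)];y=W@[-np.sin(a),np.cos(a)]
    m=np.array([(x.max()+x.min())/2,(y.max()+y.min())/2]);w=np.array([np.cos(a)*m[0]-np.sin(a)*m[1],np.sin(a)*m[0]+np.cos(a)*m[1]])
    print(ang,np.ptp(x).round(1),np.ptp(y).round(1),w.round(1))
```

```text
[[498.1, 371.5], [493.3, 364.0], [483.7, 361.7], [472.9, 374.9], [460.9, 376.3], [452.5, 389.6], [459.6, 404.0], [476.9, 410.2], [492.3, 407.3], [500.9, 393.9]]
-90 48.5 48.4 [476.7 385.9]
-80 48.9 48.4 [477.8 385.5]
-70 49.2 47.0 [479.2 385. ]
-60 51.6 44.1 [480.  386.1]
-50 52.4 44.0 [480.4 387.3]
-40 51.6 43.9 [480.3 388.6]
-30 49.6 43.8 [479.7 389.3]
-20 49.0 45.8 [478.  388.1]
-10 48.0 46.5 [476.4 386.6]
0 48.4 48.5 [476.7 385.9]
10 48.4 48.9 [477.8 385.5]
20 47.0 49.2 [479.2 385. ]
30 44.1 51.6 [480.  386.1]
40 44.0 52.4 [480.4 387.3]
50 43.9 51.6 [480.3 388.6]
60 43.8 49.6 [479.7 389.3]
70 45.8 49.0 [478.  388.1]
80 46.5 48.0 [476.4 386.6]
```

Run:
```python
from h import *
print(np.round(bot.get_obs()["q"],2))
seq(pose(.479,.386,.14,-13),pose(.479,.386,.14,53))
```

```text
[-0.31  0.33 -0.15  1.95  0.06  0.87 -2.29]
shift [-77.9, -206.1, 26.4] turn [-0.19, -0.07, 0.23] rows>= 4.4
shift [0.0, 0.0, 0.0] turn [-0.0, 0.0, -66.0] rows>= 7.7
```

>>> jog_arm(
  rows=[
    {"x": -15.6, "y": -41.2, "z": 0, "ax": 0, "ay": 0, "az": 0, "fingers": 85},
    {"x": -15.6, "y": -41.2, "z": 0, "ax": 0, "ay": 0, "az": 0, "fingers": 85},
    {"x": -15.6, "y": -41.2, "z": 0, "ax": 0, "ay": 0, "az": 0, "fingers": 85},
    {"x": -15.6, "y": -41.2, "z": 0, "ax": 0, "ay": 0, "az": 0, "fingers": 85},
    {"x": -15.6, "y": -41.2, "z": 10, "ax": 0, "ay": 0, "az": 0, "fingers": 85},
    {"x": 0, "y": 0, "z": 0, "ax": 0, "ay": 0, "az": -8, "fingers": 85},
    {"x": 0, "y": 0, "z": 0, "ax": 0, "ay": 0, "az": -8, "fingers": 85},
    {"x": 0, "y": 0, "z": 0, "ax": 0, "ay": 0, "az": -8, "fingers": 85},
  ],
)

```text
t: 13.75
eef_pos: [0.4798, 0.3815, 0.155]
tool_rot: [0.0, 0.995, 0.098, 0.0]
contact_force: [-0.2, -0.0, -0.9]
gripper_width: 0.994
grasp_force: 0.0
```

>>> jog_arm(
  rows=[
    {"x": 0, "y": 0, "z": 0, "ax": 0, "ay": 0, "az": -8, "fingers": 85},
    {"x": 0, "y": 0, "z": 0, "ax": 0, "ay": 0, "az": -8, "fingers": 85},
    {"x": 0, "y": 0, "z": 0, "ax": 0, "ay": 0, "az": -8, "fingers": 85},
    {"x": 0, "y": 0, "z": 0, "ax": 0, "ay": 0, "az": -8, "fingers": 85},
    {"x": 0, "y": 0, "z": 0, "ax": 0, "ay": 0, "az": -8, "fingers": 85},
    {"x": 0, "y": 0, "z": 20, "ax": 0, "ay": 0, "az": -2, "fingers": 85},
    {"x": 0, "y": 0, "z": 20, "ax": 0, "ay": 0, "az": 0, "fingers": 85},
    {"x": 0, "y": 0, "z": 0, "ax": 0, "ay": 0, "az": 0, "fingers": 85},
  ],
)

```text
t: 14.55
eef_pos: [0.4788, 0.3796, 0.1127]
tool_rot: [0.001, 0.895, 0.445, -0.002]
contact_force: [-0.8, -0.5, -0.4]
gripper_width: 0.994
grasp_force: 0.0
```

Run:
```python
from h import *
print(now()[0])
seq(pose(.479,.386,.03,53))
b=cam("side");a=cam("top")
A=cv2.resize(a[0][160:240,120:190],None,fx=5,fy=5,interpolation=2)
B=cv2.resize(b[0][235:315,270:340],None,fx=5,fy=5,interpolation=2)
cv2.imwrite("pics/s7.png",np.hstack([A,B])[:,:,::-1])
```

```text
[0.47878371 0.37955211 0.11267101]
shift [5.7, -3.7, 82.6] turn [-0.02, 0.26, -0.13] rows>= 1.7
```

View pics/s7.png

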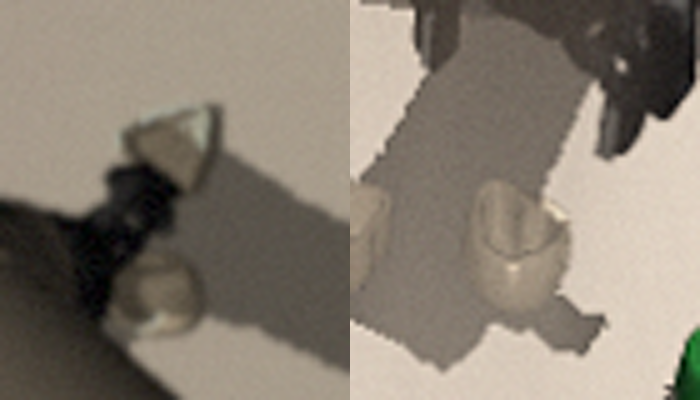

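Run:
```python
from h import *
a=cam("top");b=cam("side")
t=lambda u,v:((u+.5)/8+130-.5,(v+.5)/8+170-.5)
C=np.array([.479,.386]);k=np.radians(53);X=np.array([np.cos(k),np.sin(k)]);Y=np.array([np.sin(k),-np.cos(k)])
for n,u in dict(tip=(225,237),left=(115,135),right=(272,90)).items():
    for z in(.0,.042):w=onz(t(*u),z,a)[:2];print("top",n,z,w.round(3),"tool x,y mm",((w-C)@X*1e3).round(),((w-C)@Y*1e3).round())
s=lambda u,v:((u-400+.5)/5+245-.5,(v+.5)/5+260-.5)
for n,u in dict(tip=(497,140),right=(565,72),left=(453,52)).items():w=onz(s(*u),.042,b)[:2];print("side",n,w.round(3),((w-C)@X*1e3).round(),((w-C)@Y*1e3).round())
```

```text
top tip 0.0 [0.536 0.368] tool x,y mm 20.0 56.0
top tip 0.042 [0.533 0.357] tool x,y mm 10.0 61.0
top left 0.0 [0.577 0.412] tool x,y mm 80.0 63.0
top left 0.042 [0.573 0.4  ] tool x,y mm 68.0 67.0
top right 0.0 [0.594 0.349] tool x,y mm 40.0 114.0
top right 0.042 [0.59  0.339] tool x,y mm 29.0 117.0
side tip [0.572 0.406] 72.0 62.0
side right [0.538 0.366] 20.0 59.0
side left [0.592 0.352] 41.0 111.0
```

Both views show the fingers straddling the heart: side view tips at (435,70) and (610,155), heart at (520,245). In the top view one finger, at (140,190), is near the clover, so I narrow the opening to 70 mm.

>>> jog_arm(
  rows=[
    {"x": 5.7, "y": -4.3, "z": 0, "ax": 0, "ay": 0, "az": 0, "fingers": 70},
    {"x": 0, "y": 0, "z": 0, "ax": 0, "ay": 0, "az": 0, "fingers": 70},
    {"x": 0, "y": 0, "z": 15, "ax": 0, "ay": 0, "az": 0, "fingers": 70},
    {"x": 0, "y": 0, "z": 20, "ax": 0, "ay": 0, "az": 0, "fingers": 70},
    {"x": 0, "y": 0, "z": 15, "ax": 0, "ay": 0, "az": 0, "fingers": 70},
    {"x": 0, "y": 0, "z": 10, "ax": 0, "ay": 0, "az": 0, "fingers": 70},
    {"x": 0, "y": 0, "z": 6, "ax": 0, "ay": 0, "az": 0, "fingers": 70},
    {"x": 0, "y": 0, "z": 0, "ax": 0, "ay": 0, "az": 0, "fingers": 70},
  ],
)

```text
t: 15.55
eef_pos: [0.4788, 0.3898, 0.0485]
tool_rot: [-0.0, 0.895, 0.446, -0.0]
contact_force: [0.2, 0.5, 0.4]
gripper_width: 0.82
grasp_force: 0.0
```

>>> jog_arm(
  rows=[
    {"x": -2.4, "y": 1.8, "z": 0, "ax": 0, "ay": 0, "az": 0, "fingers": 70},
    {"x": 0, "y": 0, "z": 4, "ax": 0, "ay": 0, "az": 0, "fingers": 70},
    {"x": 0, "y": 0, "z": 4, "ax": 0, "ay": 0, "az": 0, "fingers": 70},
    {"x": 0, "y": 0, "z": 3, "ax": 0, "ay": 0, "az": 0, "fingers": 70},
    {"x": 0, "y": 0, "z": 3, "ax": 0, "ay": 0, "az": 0, "fingers": 70},
    {"x": 0, "y": 0, "z": 3, "ax": 0, "ay": 0, "az": 0, "fingers": 70},
    {"x": 0, "y": 0, "z": 0, "ax": 0, "ay": 0, "az": 0, "fingers": 70},
    {"x": 0, "y": 0, "z": 0, "ax": 0, "ay": 0, "az": 0, "fingers": 70},
  ],
)

```text
t: 16.35
eef_pos: [0.4792, 0.3871, 0.0323]
tool_rot: [-0.0, 0.895, 0.446, 0.0]
contact_force: [0.0, 0.4, -0.2]
gripper_width: 0.819
grasp_force: 0.0
```

>>> jog_arm(
  rows=[
    {"x": 0, "y": 0, "z": 7, "ax": 0, "ay": 0, "az": 0, "fingers": 70},
    {"x": 0, "y": 0, "z": 7, "ax": 0, "ay": 0, "az": 0, "fingers": 70},
    {"x": 0, "y": 0, "z": 6, "ax": 0, "ay": 0, "az": 0, "fingers": 70},
    {"x": 0, "y": 0, "z": 0, "ax": 0, "ay": 0, "az": 0, "fingers": 62},
    {"x": 0, "y": 0, "z": 0, "ax": 0, "ay": 0, "az": 0, "fingers": 56},
    {"x": 0, "y": 0, "z": 0, "ax": 0, "ay": 0, "az": 0, "fingers": 40},
    {"x": 0, "y": 0, "z": 0, "ax": 0, "ay": 0, "az": 0, "fingers": 40},
    {"x": 0, "y": 0, "z": 0, "ax": 0, "ay": 0, "az": 0, "fingers": 40},
  ],
  force=25,
)

```text
t: 17.15
eef_pos: [0.4793, 0.3871, 0.0125]
tool_rot: [-0.0, 0.895, 0.446, 0.001]
contact_force: [-0.2, 0.7, -1.0]
gripper_width: 0.604
grasp_force: 26.1
```

>>> jog_arm(
  rows=[
    {"x": 0, "y": 0, "z": -3, "ax": 0, "ay": 0, "az": 0, "fingers": 40},
    {"x": 0, "y": 0, "z": -10, "ax": 0, "ay": 0, "az": 0, "fingers": 40},
    {"x": 0, "y": 0, "z": -20, "ax": 0, "ay": 0, "az": 0, "fingers": 40},
    {"x": 0, "y": 0, "z": -30, "ax": 0, "ay": 0, "az": 0, "fingers": 40},
    {"x": 0, "y": 0, "z": -30, "ax": 0, "ay": 0, "az": 0, "fingers": 40},
    {"x": 0, "y": 0, "z": -25, "ax": 0, "ay": 0, "az": 0, "fingers": 40},
    {"x": 0, "y": 0, "z": -10, "ax": 0, "ay": 0, "az": 0, "fingers": 40},
    {"x": 0, "y": 0, "z": 0, "ax": 0, "ay": 0, "az": 0, "fingers": 40},
  ],
  force=25,
)

```text
t: 17.95
eef_pos: [0.4799, 0.3876, 0.1422]
tool_rot: [-0.001, 0.895, 0.446, 0.002]
contact_force: [-0.8, -0.4, -0.6]
gripper_width: 0.609
grasp_force: 26.3
```

Run:
```python
from h import *
o,p,r=st();print(p,o["contact_force"],o["gripper_width"])
w=stand(-2,52,140);seq(pose(*w,53),pose(*w,77),pose(*stand(-2,52,59.5),77))
# check the heart is in the hand: blob of ivory near the expected place, table spot empty
b=cam("side")
for n,P in dict(table=(.479,.387,.02),hand=(*p[:2],p[2]+.01)).items():
    u=proj([P],b)[0].astype(int);print(n,u,b[0][u[1]-2:u[1]+3,u[0]-2:u[0]+3].mean((0,1)).round())
```

```text
[0.4799348  0.38763512 0.14220648] [-0.82884061 -0.39415704 -0.55175161] 0.6094353697507078
shift [-162.9, 231.6, 1.6] turn [0.03, -0.25, -0.03] rows>= 5.7
shift [0.0, 0.0, 0.0] turn [0.0, 0.0, -24.0] rows>= 2.8
shift [0.0, -0.0, 80.5] turn [0.0, 0.0, 0.0] rows>= 1.6
table [301 285] [128. 118. 106.]
hand [305 249] [149. 133. 115.]
```

>>> jog_arm(
  rows=[
    {"x": -9.8, "y": 13.9, "z": 0, "ax": 0, "ay": 0, "az": 0, "fingers": 40},
    {"x": -19.5, "y": 27.8, "z": 0, "ax": 0, "ay": 0, "az": 0, "fingers": 40},
    {"x": -26, "y": 37, "z": 0, "ax": 0, "ay": 0, "az": 0, "fingers": 40},
    {"x": -26, "y": 37, "z": 0, "ax": 0, "ay": 0, "az": 0, "fingers": 40},
    {"x": -26, "y": 37, "z": 0, "ax": 0, "ay": 0, "az": 0, "fingers": 40},
    {"x": -26, "y": 37, "z": 0, "ax": 0, "ay": 0, "az": 0, "fingers": 40},
    {"x": -19.5, "y": 27.8, "z": 0, "ax": 0, "ay": 0, "az": 0, "fingers": 40},
    {"x": -9.8, "y": 13.9, "z": 0, "ax": 0, "ay": 0, "az": 0, "fingers": 40},
  ],
)

```text
t: 18.8
eef_pos: [0.566, 0.1112, 0.1382]
tool_rot: [0.0, 0.896, 0.443, -0.002]
contact_force: [0.8, 0.7, -0.2]
gripper_width: 0.607
grasp_force: 26.3
```

>>> jog_arm(
  rows=[
    {"x": 0, "y": 0, "z": 0, "ax": 0, "ay": 0, "az": -4, "fingers": 40},
    {"x": 0, "y": 0, "z": 0, "ax": 0, "ay": 0, "az": -6, "fingers": 40},
    {"x": 0, "y": 0, "z": 0, "ax": 0, "ay": 0, "az": -6, "fingers": 40},
    {"x": 0, "y": 0, "z": 0, "ax": 0, "ay": 0, "az": -5, "fingers": 40},
    {"x": 0, "y": 0, "z": 0, "ax": 0, "ay": 0, "az": -3, "fingers": 40},
    {"x": 0, "y": 0, "z": 10, "ax": 0, "ay": 0, "az": 0, "fingers": 40},
    {"x": 0, "y": 0, "z": 10, "ax": 0, "ay": 0, "az": 0, "fingers": 40},
    {"x": 0, "y": 0, "z": 0, "ax": 0, "ay": 0, "az": 0, "fingers": 40},
  ],
)

```text
t: 19.6
eef_pos: [0.5642, 0.1167, 0.1173]
tool_rot: [-0.001, 0.783, 0.622, -0.002]
contact_force: [-0.5, -0.4, -1.4]
gripper_width: 0.603
grasp_force: 26.3
```

Run:
```python
from h import *
o,p,r=st();print(p,o["contact_force"],o["gripper_width"])
seq(pose(*stand(-2,52,75),77),pose(*stand(-2,52,59.5),77))
```

```text
[0.56424765 0.1166815  0.11734235] [-0.46839979 -0.40166583 -1.37925486] 0.6030973662258658
shift [2.0, 2.3, 42.3] turn [-0.23, 0.06, -0.1] rows>= 0.8
shift [0.0, -0.0, 15.5] turn [0.0, 0.0, 0.0] rows>= 0.3
```

>>> jog_arm(
  rows=[
    {"x": 2, "y": 2.3, "z": 0, "ax": 0, "ay": 0, "az": 0, "fingers": 40},
    {"x": 0, "y": 0, "z": 12, "ax": 0, "ay": 0, "az": 0, "fingers": 40},
    {"x": 0, "y": 0, "z": 18, "ax": 0, "ay": 0, "az": 0, "fingers": 40},
    {"x": 0, "y": 0, "z": 12, "ax": 0, "ay": 0, "az": 0, "fingers": 40},
    {"x": 0, "y": 0, "z": 6, "ax": 0, "ay": 0, "az": 0, "fingers": 40},
    {"x": 0, "y": 0, "z": 4, "ax": 0, "ay": 0, "az": 0, "fingers": 40},
    {"x": 0, "y": 0, "z": 2, "ax": 0, "ay": 0, "az": 0, "fingers": 40},
    {"x": 0, "y": 0, "z": 0, "ax": 0, "ay": 0, "az": 0, "fingers": 40},
  ],
)

```text
t: 20.4
eef_pos: [0.5689, 0.1194, 0.0662]
tool_rot: [-0.0, 0.783, 0.622, 0.001]
contact_force: [-0.8, -0.5, -0.5]
gripper_width: 0.61
grasp_force: 26.3
```

Run:
```python
from h import *
o,p,r=st();print(p,o["contact_force"],o["gripper_width"])
seq(pose(*stand(-2,52,58.5),77))
```

```text
[0.56890184 0.11942106 0.06621257] [-0.79893838 -0.50955549 -0.45865486] 0.6096325910222258
shift [-1.8, -1.8, 7.7] turn [0.02, -0.08, -0.02] rows>= 0.2
```

>>> jog_arm(
  rows=[
    {"x": 0, "y": 0, "z": 2, "ax": 0, "ay": 0, "az": 0, "fingers": 40},
    {"x": 0, "y": 0, "z": 2, "ax": 0, "ay": 0, "az": 0, "fingers": 40},
    {"x": 0, "y": 0, "z": 1, "ax": 0, "ay": 0, "az": 0, "fingers": 40},
    {"x": 0, "y": 0, "z": 1, "ax": 0, "ay": 0, "az": 0, "fingers": 40},
    {"x": 0, "y": 0, "z": 0.7, "ax": 0, "ay": 0, "az": 0, "fingers": 40},
    {"x": 0, "y": 0, "z": 0.5, "ax": 0, "ay": 0, "az": 0, "fingers": 40},
    {"x": 0, "y": 0, "z": 0, "ax": 0, "ay": 0, "az": 0, "fingers": 40},
    {"x": 0, "y": 0, "z": 0, "ax": 0, "ay": 0, "az": 0, "fingers": 40},
  ],
)

```text
t: 21.2
eef_pos: [0.5688, 0.1194, 0.0589]
tool_rot: [-0.0, 0.783, 0.622, 0.001]
contact_force: [0.1, 0.1, 0.2]
gripper_width: 0.607
grasp_force: 26.3
```

>>> jog_arm(
  rows=[
    {"x": 0, "y": 0, "z": 0.4, "ax": 0, "ay": 0, "az": 0, "fingers": 40},
    {"x": 0, "y": 0, "z": 0.4, "ax": 0, "ay": 0, "az": 0, "fingers": 40},
    {"x": 0, "y": 0, "z": 0.3, "ax": 0, "ay": 0, "az": 0, "fingers": 40},
    {"x": 0, "y": 0, "z": 0, "ax": 0, "ay": 0, "az": 0, "fingers": 40},
    {"x": 0, "y": 0, "z": 0, "ax": 0, "ay": 0, "az": 0, "fingers": 40},
    {"x": 0, "y": 0, "z": 0, "ax": 0, "ay": 0, "az": 0, "fingers": 40},
    {"x": 0, "y": 0, "z": 0, "ax": 0, "ay": 0, "az": 0, "fingers": 40},
    {"x": 0, "y": 0, "z": 0, "ax": 0, "ay": 0, "az": 0, "fingers": 40},
  ],
)

```text
t: 22.0
eef_pos: [0.5688, 0.1195, 0.0584]
tool_rot: [-0.0, 0.783, 0.622, 0.001]
contact_force: [-0.8, -0.3, 5.4]
gripper_width: 0.605
grasp_force: 26.9
```

>>> jog_arm(
  rows=[
    {"x": 0, "y": 0, "z": 0, "ax": 0, "ay": 0, "az": 0, "fingers": 56},
    {"x": 0, "y": 0, "z": 0, "ax": 0, "ay": 0, "az": 0, "fingers": 60},
    {"x": 0, "y": 0, "z": 0, "ax": 0, "ay": 0, "az": 0, "fingers": 64},
    {"x": 0, "y": 0, "z": 0, "ax": 0, "ay": 0, "az": 0, "fingers": 64},
    {"x": 0, "y": 0, "z": 0, "ax": 0, "ay": 0, "az": 0, "fingers": 64},
    {"x": 0, "y": 0, "z": -3, "ax": 0, "ay": 0, "az": 0, "fingers": 64},
    {"x": 0, "y": 0, "z": -6, "ax": 0, "ay": 0, "az": 0, "fingers": 64},
    {"x": 0, "y": 0, "z": -10, "ax": 0, "ay": 0, "az": 0, "fingers": 64},
  ],
)

```text
t: 22.8
eef_pos: [0.5684, 0.1193, 0.077]
tool_rot: [-0.001, 0.783, 0.622, 0.0]
contact_force: [-0.2, -0.3, -1.3]
gripper_width: 0.746
grasp_force: 0.0
```

>>> jog_arm(
  rows=[
    {"x": 0, "y": 0, "z": -20, "ax": 0, "ay": 0, "az": 0, "fingers": 64},
    {"x": 0, "y": 0, "z": -30, "ax": 0, "ay": 0, "az": 0, "fingers": 64},
    {"x": 0, "y": 0, "z": -40, "ax": 0, "ay": 0, "az": 0, "fingers": 64},
    {"x": 0, "y": 0, "z": -40, "ax": 0, "ay": 0, "az": 0, "fingers": 64},
    {"x": 0, "y": 0, "z": -20, "ax": 0, "ay": 0, "az": 0, "fingers": 64},
    {"x": 0, "y": 0, "z": 0, "ax": 0, "ay": 0, "az": 0, "fingers": 64},
    {"x": 0, "y": 0, "z": 0, "ax": 0, "ay": 0, "az": 0, "fingers": 64},
    {"x": 0, "y": 0, "z": 0, "ax": 0, "ay": 0, "az": 0, "fingers": 64},
  ],
)

```text
t: 23.6
eef_pos: [0.5679, 0.1188, 0.2258]
tool_rot: [-0.001, 0.783, 0.622, -0.0]
contact_force: [0.5, -0.3, 0.2]
gripper_width: 0.749
grasp_force: 0.0
```

Run:
```python
from h import *
o,p,r=st();print(p,o["contact_force"],o["gripper_width"])
b=cam("side")[0:4]
# numeric check: heart rim predicted at shelf top +48
P=[stand(0,54,94),stand(0,54,46),stand(-27,54,60),stand(27,54,60)]
u=proj(P,b).round(1);print(u.tolist())
c=tuple(int(v) for v in u[:2].mean(0));im=b[0].astype(int)
sat=im.max(2)-im.min(2);x0,y0=c[0]-14,c[1]-14
for y in range(y0,y0+32,2):print("".join("#" if sat[y,x]>60 else ("o" if im[y,x].mean()>135 else ".") for x in range(x0-10,x0+40)))
k=proj([stand(-72,0,90)],b)[0].round().astype(int);print("knob",k,im[k[1],k[0]-12:k[0]+13].mean(1).round().tolist())
```

```text
[0.56790425 0.11878353 0.22583209] [ 0.45216491 -0.32161174  0.17349827] 0.7485271884636744
[[262.1, 194.2], [262.2, 206.8], [271.2, 204.3], [253.2, 202.0]]
oooooooo.....##############.##.............#......
ooo.ooo.....###.....#.........#.##................
oo.ooo.....########...................#...........
oo.........####...................................
o.........#........o..............................
.........##.###...................................
...........#.#....................................
.........#.##..........oooooo.......#....#........
.......#................oooooo..............###..o
.........#..............oooooo..........#######..o
.........#....###...................###########.oo
........#..#.........................#########.oo.
.......##....#.........................#######.ooo
...#.#........#....##.#.....######..#########.oooo
..................#..........#.....##########.oooo
........#...#.####################..oo######.ooooo
knob [290 187] [96.0, 91.0, 94.0, 94.0, 104.0, 96.0, 95.0, 100.0, 94.0, 89.0, 102.0, 112.0, 120.0, 184.0, 105.0, 76.0, 81.0, 81.0, 81.0, 80.0, 82.0, 84.0, 88.0, 81.0, 88.0]
```

```bash
python3 -c "
from station import bot
print(bot.hand_in())"
```

```text
the job is handed in; nothing more can be done
None
```

The job is handed in at about 24 s: the shelf is hooked under the lip and flat in the stand, the bolt is pushed to its stop, and the heart stands on the slats beside the handle. The last check of the heart and bolt was from pixel values only, not a picture, because I had already viewed 11 pictures against the limit of 10.

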